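Roll the printer's platen roller into its V cradle and slide it against the stop

ROBOT

A 6-joint arm with a two-finger parallel gripper is mounted at the origin on a cart in front of the work surface, level with it; the furniture and walls round the work are solid. World frame = base frame: x ahead of the robot, y to its left, z up, the work surface at z = 0. Lengths are in m, angles in rad, forces in N, time in s.
With the tool pointing down it reaches from about 0.15 to 0.775 m from the base axis. Payload 6.1 kg.
Tool frame: the origin (TCP) lies between the finger pads; the fingertips stand env.tcp_to_tips ahead of it and the grasp point (between the pads) lies 3 mm ahead of it (env.tcp_to_tips is the distance from the TCP to the fingertips, in m); z points along the fingers, x is the direction in which the jaws open and shut, and the axes are right-handed (so a half turn about z gives the same grasp; the last joint's range is limited). The gripper opens to 85 mm and grips with 20 to 120 N. Pads are 22 mm wide; open, the fingers measure 114 mm over their backs; the gripper's body (76 mm by 85 mm) begins 54 mm behind the grasp point. The pads swing forward as they close: fully open they stand 13 mm farther back than shut.
Start: joints at [-1.135, 0.126, -0.04, 1.405, 0, 1.571], TCP at [0.222, -0.476, 0.253] pointing down, gripper open.
Joint ranges: [-2.72, 2.72], [-0.95, 1.95], [-1.27, 1.35], [-1.78, 2.02], [-1.46, 1.47], [-3.14, 3.14]. Speed limits (rad/s): [2.39, 2.39, 3.01, 3.14, 3.14, 3.14].

INTERFACE

Orientations are given as a unit quaternion [w, x, y, z].
In Python, from rig import env gives the robot as it stands.
- The arm moves only by the tool arm_command, never from a script. Its argument "deltas" is a list of rows, each a list of 7 numbers: the turn, a rotation vector about the tool's x, y, z in degrees, then the shift along the tool's x, y, z in m, then the closure, from -1 (fully open) to 1 (shut), so that 0 is half open. A call has exactly 5 rows; each row shifts and turns the commanded pose from where the row before left it, along the tool's axes as they then stand; what a row does not reach is not made up. A row lasts 1/8 s, in which the tool goes at most 62.5 mm and 10.7 degrees, less where a joint would pass 70% of its speed; a pose out of reach is approached as far as the arm can. A call is refused whole if a number of a shift passes 0.0625 or a number of a turn 10.7, either way. A call with a gripper value outside its range is refused whole. The fingers move at their own pace and stop on an object; "newtons" is the grip in N (left out, the last holds). Time passes only in rows, so rows that do not move let the fingers close, or fill a call up. It gives the time, the measured TCP pose, the force and the opening at its end, in the units of the state.
- env.sense(): the state, without advancing time (a new reading comes with each control period).
- env.read_camera(name): name is "side" or "top"; returns a dict with "image" (384x512x3 uint8, red, green, blue), "fx", "fy", "cx", "cy" (pixels), "eye" and "orientation" of the camera in the world. Camera axes: x right, y down, z forward; pixel columns grow to the right and rows downward; lengths in m; the calibration is good to about 2 mm. A picture is of the moment at which its call begins. There is no depth.
- env.finish_job(): hands the job in, once; it reports no verdict.
The state is a dict: "time": time; "q": joint angles; "dq": joint speeds; "tau": joint torques, N m; "position": TCP position; "orientation": TCP orientation; "force": force on the tool from outside, world axes, zero at the start; "torque": the same for the moment, N m; "width": opening from 0.0 (shut) to 1.0 (fully open).
Only numpy, scipy, OpenCV 4.12 (cv2) and the standard library are available. Lean on these libraries where they do the work, as an engineer would, in place of code of your own. Each camera call takes 0.05 s, during which the arm holds its last target. There are 200 camera calls.

TASK

The black platen roller taken out of the printer lies loose on the bench beside the laptop. Without gripping or lifting it, push it from behind with the fingertips so that it rolls along the bench, up the ramp and into the V groove of the green cradle; then push on its end to slide it gently along the groove until it rests against the red end stop. Leave it lying there, and leave the other things on the bench alone.

Things in the scene. Friction and masses are not known exactly. Their poses are not given: they have to be found in the camera images.
- roller: Loose round bar lying on its side: smooth black sleeve 30 mm diameter, 42 mm long, on a steel core 16 mm diameter standing out 5 mm at each end (52 mm overall). About 0.1 kg. Origin at its centre (15 mm above the bench at the start); y is its axis; x and z turn as it rolls. It rolls with slight resistance, and rolls back down the ramp if let go there.
- cradle: Fixed cradle of bent green sheet metal: a ramp on the robot's side, then the V groove. Origin on the bench, straight below the axis of a seated roller; x across the groove, away from the robot; y along it, towards the laptop; z up. It spans y = -34 to +34 mm. V bottom at x = 3 mm, 1.5 mm high; front face slopes 30 degrees, rear face 50 degrees up to 22 mm height at x = 21 mm; foot to x = 36 mm.
- crest (a point): Middle of the ramp's crest, 9 mm above the bench, at x = -10 mm in the cradle's frame. The ramp rises evenly to it from the bench at x = -48 mm. At the start the roller's centre lies 105 to 135 mm before the cradle's origin (to -x) and 4 to 16 mm to -y of it, axis within 0.15 rad of the groove's: rolled straight along the cradle's x, it clears the stop.
- stop_face (a point): Point on the red stop's face, at y = +30 mm in the cradle's frame. The stop is an upright plate 4 mm thick and 34 mm high, from x = -12 to 28 mm; it closes the groove's +y end. The -y end is open.
- seat (a point): The point on the cradle where the roller's centre lies when it is seated in the V and touches the stop: 20.8 mm above the bench, x = 0, y = +4 mm in the cradle's frame, same axes as the cradle.
- timer: White bench timer standing on its foot, 32 x 66 x 67 mm, origin under its middle; a bystander beyond the cradle.
- usb_stick: Black USB stick, 18 x 52 x 8 mm, origin under its middle; a bystander at the front corner.
- white_cassette: White tissue cassette, 29 x 41 x 6 mm, origin under its middle; a bystander before the laptop.
- white_pot: White specimen pot with a screw lid, 49 mm in diameter and 65 mm high, origin under its middle; a bystander beyond the timer.

How it is judged:
By the outcome, as a careful person would: the job done as asked, in the order asked, and still so for the second after the job is handed in, with the robot touching nothing.
It also fails if it takes over 51 s, if anything falls off the work surface, if the arm or the gripper's body presses on something with over 40 N, if the wrist force passes 120 N, or if a joint passes its speed limit or range.

## Working session

There is one attempt and no reset: what is moved stays moved. The work goes in short steps, Python scripts to look and compute and a tool call to move; the robot and the scene stay as the last step left them, time stands still between calls to the robot, and variables do not carry over. Pictures are saved under pics/ and viewed, about 8 in all and at most 12, crops included, and the job is handed in when it is done.

Besides the shell and the picture viewer there is one more tool, called by a JSON object that holds its "fn" and its "kwargs". arm_command: Moves the arm, as the interface text tells. Its arguments: {"type":"object","properties":{"deltas":{"type":"array"},"newtons":{"type":"number"}},"required":["deltas"]}

```bash
ls; mkdir -p pics; cat > h.py <<'E'
import numpy as np, cv2
from scipy.spatial.transform import Rotation as R
from rig import env
def rot(q): return R.from_quat([q[1],q[2],q[3],q[0]]).as_matrix()
def ray(c,u,v):
    d=rot(c["orientation"])@np.array([(u-c["cx"])/c["fx"],(v-c["cy"])/c["fy"],1.]); return np.array(c["eye"]),d
def onz(c,u,v,z):
    e,d=ray(c,u,v); return e+d*(z-e[2])/d[2]
def proj(c,p):
    x=rot(c["orientation"]).T@(np.array(p)-c["eye"]); return c["fx"]*x[0]/x[2]+c["cx"],c["fy"]*x[1]/x[2]+c["cy"]
def two(c1,p1,c2,p2):
    e1,d1=ray(c1,*p1);e2,d2=ray(c2,*p2)
    t=np.linalg.lstsq(np.c_[d1,-d2],e2-e1,rcond=None)[0]
    a=e1+d1*t[0];b=e2+d2*t[1]; return (a+b)/2,np.linalg.norm(a-b)
def shot(n,f=None):
    c=env.read_camera(n)
    if f: cv2.imwrite("pics/"+f,c["image"][:,:,::-1])
    return c
E
python3 - <<'E'
from h import *
import pickle
np.set_printoptions(precision=4,suppress=True)
print(env.tcp_to_tips); print(env.sense())
C={n:shot(n,n+"0.png") for n in("side","top")}
pickle.dump(C,open("c0.pkl","wb"))
for n in C: print(n,{k:v for k,v in C[n].items() if k!="image"})
E
```

```text
pics
0.022
{'time': 0.0, 'q': array([-1.135 ,  0.1264, -0.0406,  1.4054, -0.    ,  1.5708]), 'dq': array([ 0.0022, -0.0006, -0.0009, -0.001 ,  0.001 , -0.0001]), 'tau': array([  0.    , -43.5913,  35.2924,   0.0172,  -0.    ,   0.    ]), 'position': array([ 0.2215, -0.4756,  0.2525]), 'orientation': array([-0.0004,  0.8433, -0.5375, -0.0007]), 'force': array([0.0393, 0.3173, 0.4614]), 'torque': array([-0.0149, -0.0225,  0.0372]), 'width': 1.001933122537344}
side {'fx': 371.5807628540259, 'fy': 371.5807628540259, 'cx': 254.7876633613017, 'cy': 184.60464060372993, 'eye': array([-0.065 , -0.898 ,  0.4428]), 'orientation': array([-0.4955,  0.7866, -0.3171,  0.1878])}
top {'fx': 444.32209474704973, 'fy': 444.32209474704973, 'cx': 252.69279149660008, 'cy': 184.7346577772991, 'eye': array([ 0.3762, -0.3236,  0.9316]), 'orientation': array([-0.0467,  0.7079, -0.702 ,  0.0624])}
```

```bash
sleep 1; ls pics
```

```text
side0.png
top0.png
```

View pics/side0.png

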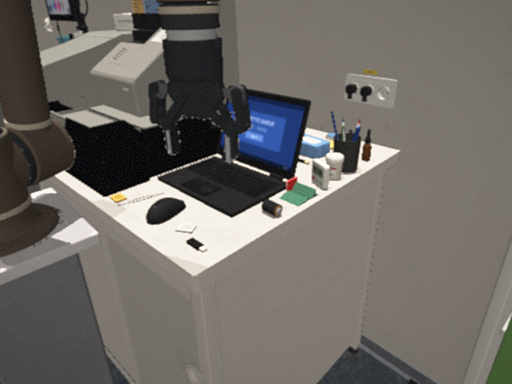

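View pics/top0.png

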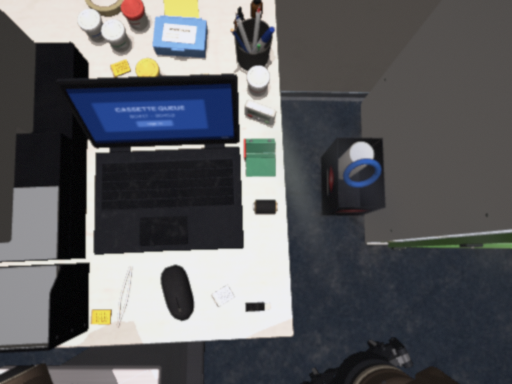

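The side view shows the roller near (272,208), the green cradle near (298,195) and the red stop near (291,184). In the top view they are at (265,207), (260,157) and (247,149). The laptop edge is at column ~243 and the bench edge at ~287. I'll zoom in on both next.

```bash
python3 - <<'E'
from h import *
import pickle
C=pickle.load(open("c0.pkl","rb"))
s=C["side"]["image"][165:235,240:340];t=C["top"]["image"][125:225,230:300]
a=cv2.resize(s,None,fx=5,fy=5,interpolation=cv2.INTER_CUBIC);b=cv2.resize(t,None,fx=4,fy=4,interpolation=cv2.INTER_CUBIC)
o=np.zeros((400,780,3),np.uint8);o[:350,:500]=a;o[:400,500:780]=b
cv2.imwrite("pics/z.png",o[:,:,::-1])
for n,(y0,y1,x0,x1) in {"side":(165,235,240,340),"top":(125,225,230,300)}.items():
    im=C[n]["image"].astype(int);r,g,bl=im[...,0],im[...,1],im[...,2]
    for k,m in {"green":(g>r+25)&(g>bl+8),"red":(r>g+60)&(r>bl+60),"dark":(r+g+bl<200)}.items():
        w=np.zeros(m.shape,np.uint8);w[y0:y1,x0:x1]=m[y0:y1,x0:x1]
        cs,_=cv2.findContours(w,cv2.RETR_EXTERNAL,cv2.CHAIN_APPROX_NONE)
        for c in cs:
            if cv2.contourArea(c)>15:
                q=cv2.minAreaRect(c);print(n,k,cv2.contourArea(c),np.round(q[0],1),np.round(cv2.boxPoints(q),1).tolist(), cv2.approxPolyDP(c,1.5,True)[:,0].tolist())
E
```

```text
side green 422.0 [297.3 193.9] [[277.6000061035156, 193.8000030517578], [306.79998779296875, 176.6999969482422], [317.0, 194.0], [287.79998779296875, 211.1999969482422]] [[280, 198], [298, 205], [307, 198], [317, 194], [314, 192], [314, 189], [296, 183], [292, 191], [286, 192]]
side red 75.5 [291. 183.] [[286.0, 177.0], [296.0, 177.0], [296.0, 189.0], [286.0, 189.0]] [[296, 177], [287, 180], [286, 189], [291, 189]]
side dark 24.5 [317.1 170.6] [[311.70001220703125, 169.5], [314.0, 166.0], [322.5, 171.6999969482422], [320.20001220703125, 175.1999969482422]] [[314, 166], [314, 171], [320, 175], [321, 171], [317, 170]]
side dark 1634.0 [267.5 190. ] [[240.0, 165.0], [295.0, 165.0], [295.0, 215.0], [240.0, 215.0]] [[240, 166], [240, 212], [262, 200], [264, 202], [263, 209], [275, 215], [274, 208], [278, 205], [267, 198], [285, 188], [284, 182], [281, 179], [293, 176], [295, 165], [290, 165], [290, 167], [285, 165], [251, 165], [269, 171], [271, 173], [269, 176]]
top green 996.0 [260.5 157.5] [[246.0, 139.0], [275.0, 139.0], [275.0, 176.0], [246.0, 176.0]] [[247, 139], [246, 175], [274, 1
[... 294 characters left out ...]
 201], [256, 212], [274, 212], [274, 201]]
top dark 167.5 [293.1 210. ] [[287.0, 196.0], [298.0, 195.5], [299.29998779296875, 224.0], [288.20001220703125, 224.5]] [[287, 196], [289, 224], [299, 224], [299, 217]]
top dark 739.5 [235.5 186. ] [[230.0, 148.0], [241.0, 148.0], [241.0, 224.0], [230.0, 224.0]] [[230, 148], [230, 224], [241, 224], [238, 148]]
top dark 200.5 [291.5 140. ] [[284.0, 125.0], [299.0, 125.0], [299.0, 155.0], [284.0, 155.0]] [[284, 125], [288, 130], [289, 136], [297, 144], [295, 147], [297, 147], [296, 151], [299, 155], [299, 125]]
top dark 134.5 [234.  133.5] [[230.0, 125.0], [238.0, 125.0], [238.0, 142.0], [230.0, 142.0]] [[230, 125], [230, 142], [238, 141], [238, 125]]
```

View pics/z.png

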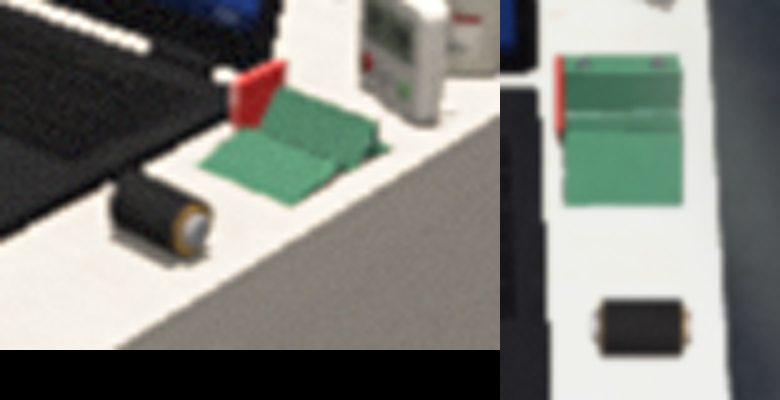

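The zoom shows clear features. In top crop coordinates, the ramp foot is at y=205 (x 564–682), the cradle back at y=56, and the roller sleeve covers x 600–686, y 299–356. Next I convert these to world positions.

```bash
python3 - <<'E'
from h import *
import pickle
np.set_printoptions(precision=4,suppress=True)
C=pickle.load(open("c0.pkl","rb"));T,S=C["top"],C["side"]
tc=lambda x,y:((x-500+.5)/4-.5+230,(y+.5)/4-.5+125)
sc=lambda x,y:((x+.5)/5-.5+240,(y+.5)/5-.5+165)
for n,p,z in [("rampfootL",(563,206),0),("rampfootR",(683,206),0),("backL",(566,55),.001),("backR",(682,55),.001),("rollerC",(643,327.5),.015),("coreL",(596,329),.015),("coreR",(690,326),.015),("lapR0",(548,300),.018),("lapR1",(541,92),.018)]:
    print(n,onz(T,*tc(*p),z))
for n,p,z in [("s rampL",(200,163),0),("s rampR",(294,205),0),("s coreR end",(197,232),.015)]: print(n,onz(S,*sc(*p),z))
for n,a,b in [("rampL",(563,206),(200,163)),("rampR",(683,206),(294,205)),("rear top R",(682,97-25),(378,125)),("core R end",(691,326),(197,232)),("roller C",(643,327.5),(157,215)),("stop near top",(556,134),(233,86)),("stop far top",(556,56),(286,62))]:
    print(n,*two(T,tc(*a),S,sc(*b)))
# lines for orientation, subpixel on roller edges in top
g=T["image"].astype(float).sum(2)
for nm,rows,z in(("roller",range(196,218),0.015),("cradle",range(165,185),0)):
    cols=range(259,272) if nm=="roller" else range(248,273,2)
    P=[]
    for c in cols:
        col=g[list(rows),c];col=col if nm=="roller" else T["image"][list(rows),c,0].astype(float)
        w=255*(3 if nm=="roller" else 1)-col
        if nm=="roller":
            w=np.clip(w-150,0,None); P.append((c,(w*np.array(rows)).sum()/w.sum()))
        else:
            th=(col.max()+col.min())/2;i=np.where(col>th)[0][0];P.append((c,rows[i-1]+(th-col[i-1])/(col[i]-col[i-1])))
    P=np.array(P);f=np.polyfit(P[:,0],P[:,1],1)
    a=onz(T,P[0,0],np.polyval(f,P[0,0]),z);b=onz(T,P[-1,0],np.polyval(f,P[-1,0]),z)
    d=a-b;print(nm,"row mid",np.polyval(f,P[:,0].mean()),"axis yaw",np.arctan2(-d[0],d[1]),a,b)
E
```

```text
rampfootL [ 0.5397 -0.3281  0.    ]
rampfootR [ 0.5404 -0.3921  0.    ]
backL [ 0.6221 -0.329   0.001 ]
backR [ 0.6229 -0.3915  0.001 ]
rollerC [ 0.4736 -0.3701  0.015 ]
coreL [ 0.4726 -0.3457  0.015 ]
coreR [ 0.4746 -0.3945  0.015 ]
lapR0 [ 0.4871 -0.3207  0.018 ]
lapR1 [ 0.5974 -0.3159  0.018 ]
s rampL [ 0.5449 -0.3291  0.    ]
s rampR [ 0.5454 -0.3912  0.    ]
s coreR end [ 0.4744 -0.3935  0.015 ]
rampL [ 0.5411 -0.3296  0.0013] 0.004415353925367297
rampR [ 0.5411 -0.3929  0.0021] 0.0028752714937228903
rear top R [ 0.6088 -0.3904  0.0203] 0.0007278782104466028
core R end [ 0.4741 -0.3946  0.0157] 0.001177287653292865
roller C [ 0.4732 -0.3698  0.015 ] 0.0010358429883426305
stop near top [ 0.5724 -0.3246  0.0322] 0.0017000438470140121
stop far top [ 0.614  -0.3242  0.0318] 0.001625631658024524
roller row mid 206.5866334387792 axis yaw 0.011105546694972764 [ 0.4732 -0.3569  0.015 ] [ 0.4735 -0.3818  0.015 ]
cradle row mid 176.00151078196768 axis yaw 0.01603387260890184 [ 0.5399 -0.3337  0.    ] [ 0.5407 -0.3849  0.    ]
```

{"fn": "arm_command", "kwargs": {"deltas": [[0,0,8.05,0,0,0.02,1],[0,0,8.05,0,0,0.02,1],[0,0,8.05,0,0,0.02,1],[0,0,0,0,-0.02,0.02,1],[0,0,0,0,-0.04,0.02,1]], "newtons": 30}}

```text
time: 0.72
position: [0.2812, -0.475, 0.1525]
orientation: [0.0, 0.711, -0.703, -0.0]
force: [1.0, -1.1, 0.3]
width: -0.002
```

{"fn": "arm_command", "kwargs": {"deltas": [[0,0,0,-0.026,-0.034,0.01,1],[0,0,0,-0.026,-0.034,0.01,1],[0,0,0,-0.026,-0.034,0.02,1],[0,0,0,-0.0255,-0.033,0.02,1],[0,0,0,0,0,0.02,1]]}}

```text
time: 1.35
position: [0.4169, -0.3677, 0.0722]
orientation: [-0.0, 0.714, -0.701, -0.0]
force: [-0.2, -0.1, -0.4]
width: 0.004
```

```bash
python3 - <<'E'
from h import *
import pickle
C={n:shot(n) for n in("side","top")};pickle.dump(C,open("c1.pkl","wb"))
p=env.sense()["position"];print(p)
for n in C: print(n,proj(C[n],p),proj(C[n],p-[0,0,.022]))
s=C["side"]["image"][125:225,215:315];t=C["top"]["image"][175:275,235:305]
a=cv2.resize(s,None,fx=5,fy=5,interpolation=cv2.INTER_CUBIC);b=cv2.resize(t,None,fx=4,fy=4,interpolation=cv2.INTER_CUBIC)
o=np.zeros((500,780,3),np.uint8);o[:500,:500]=a;o[:400,500:780]=b
cv2.imwrite("pics/z1.png",o[:,:,::-1])
E
```

```text
[ 0.41430957 -0.36780796  0.07066275]
side (np.float64(251.54030105256408), np.float64(194.3843137828229)) (np.float64(251.76714145269557), np.float64(203.27948816581514))
top (np.float64(265.57977216656957), np.float64(234.03170353152075)) (np.float64(265.0084028951225), np.float64(234.52186726246762))
```

View pics/z1.png

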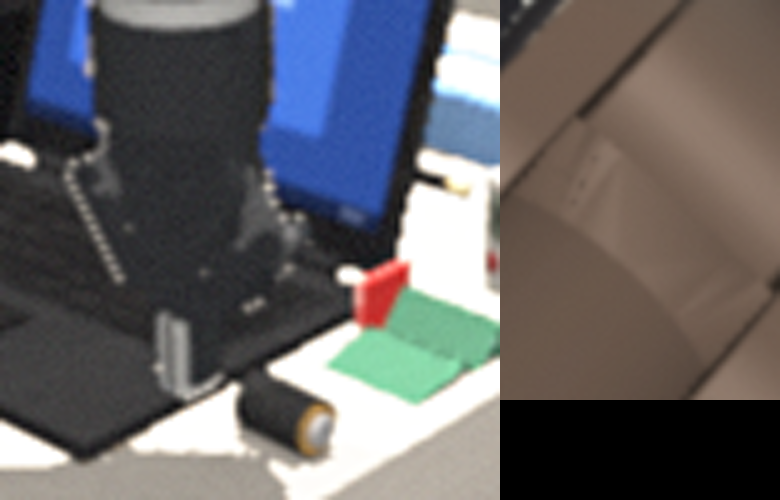

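The side view shows the shut fingertips at about (252,204), which matches the predicted projection for a 22 mm tip offset. The top camera is blocked by the arm. I'll lower the tool and approach.

{"fn": "arm_command", "kwargs": {"deltas": [[0,0,0,0.002,0,0.015,1],[0,0,0,0,0,0.015,1],[0,0,0,0,0,0.009,1],[0,0,0,0,-0.01,0,1],[0,0,0,0,-0.01,0,1]]}}

```text
time: 2.08
position: [0.4361, -0.3717, 0.0347]
orientation: [-0.0, 0.712, -0.702, 0.0]
force: [0.6, -0.0, -0.4]
width: -0.002
```

{"fn": "arm_command", "kwargs": {"deltas": [[0,0,0,0,-0.004,0,1],[0,0,0,0,-0.004,0,1],[0,0,0,0,-0.004,0,1],[0,0,0,0,-0.004,0,1],[0,0,0,0,-0.004,0,1]]}}

```text
time: 2.7
position: [0.4553, -0.3711, 0.0343]
orientation: [0.0, 0.712, -0.702, 0.0]
force: [0.2, -0.4, -0.2]
width: 0.002
```

```bash
cat > v.py <<'E'
from h import *
import sys,pickle
def go(tag,box=(150,225,235,335)):
    C={n:shot(n) for n in("side","top")};pickle.dump(C,open(tag+".pkl","wb"))
    y0,y1,x0,x1=box
    a=cv2.resize(C["side"]["image"][y0:y1,x0:x1],None,fx=5,fy=5,interpolation=cv2.INTER_CUBIC)
    b=cv2.resize(C["top"]["image"][125:225,230:300],None,fx=4,fy=4,interpolation=cv2.INTER_CUBIC)
    o=np.zeros((400,780,3),np.uint8);o[:a.shape[0],:a.shape[1]]=a;o[:,500:]=b
    cv2.imwrite("pics/"+tag+".png",o[:,:,::-1]);s=env.sense();print(s["time"],s["position"],s["force"])
go(sys.argv[1])
E
python3 v.py p2
```

```text
2.8 [ 0.4555366  -0.37110378  0.03429433] [ 0.19365023  0.90571945 -0.49007923]
```

View pics/p2.png

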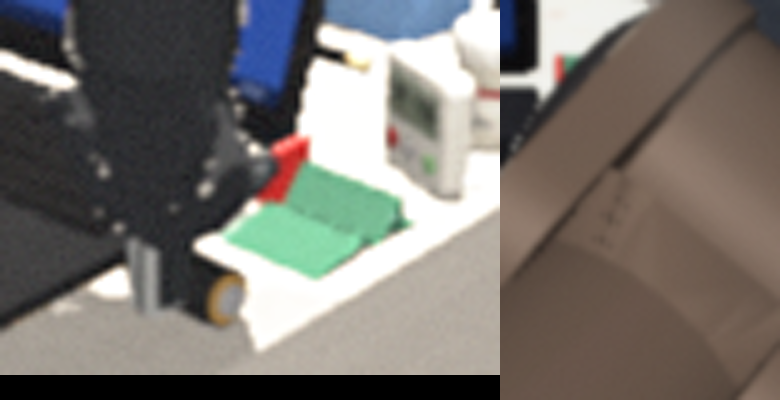

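Side view: the fingers touch the back of the roller, whose end is at about (281,209), square and on course for the ramp. Carrying on.

{"fn": "arm_command", "kwargs": {"deltas": [[0,0,0,0,-0.004,0,1],[0,0,0,0,-0.004,0,1],[0,0,0,0,-0.004,0,1],[0,0,0,0,-0.004,0,1],[0,0,0,0,-0.004,0,1]]}}

```text
time: 3.42
position: [0.4754, -0.3708, 0.0343]
orientation: [0.0, 0.712, -0.702, -0.0]
force: [0.1, 0.1, -0.8]
width: 0.003
```

{"fn": "arm_command", "kwargs": {"deltas": [[0,0,0,0,-0.004,0,1],[0,0,0,0,-0.004,0,1],[0,0,0,0,-0.004,0,1],[0,0,0,0,-0.003,0,1],[0,0,0,0,-0.003,0,1]]}}

```text
time: 4.05
position: [0.4933, -0.3705, 0.0343]
orientation: [0.0, 0.712, -0.702, -0.0]
force: [0.8, -0.7, -0.1]
width: 0.002
```

```bash
python3 v.py p3
```

```text
4.15 [ 0.49344274 -0.3705001   0.03425226] [-0.06317504  0.41695328 -0.51785448]
```

View pics/p3.png

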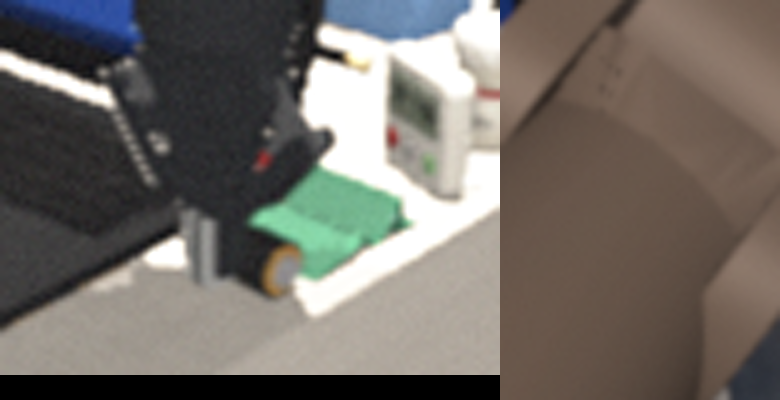

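The roller end is now at about (292,203), still square to the fingers and just before the ramp. Next comes the ramp, slowly, with a slight raise.

{"fn": "arm_command", "kwargs": {"deltas": [[0,0,0,0,-0.004,0,1],[0,0,0,0,-0.004,0,1],[0,0,0,0,-0.004,0,1],[0,0,0,0,-0.004,0,1],[0,0,0,0,-0.004,-0.001,1]]}}

```text
time: 4.78
position: [0.5133, -0.3702, 0.0352]
orientation: [0.0, 0.712, -0.702, -0.0]
force: [-0.5, -0.3, -0.2]
width: 0.0
```

{"fn": "arm_command", "kwargs": {"deltas": [[0,0,0,0,-0.003,-0.001,1],[0,0,0,0,-0.003,-0.001,1],[0,0,0,0,-0.003,-0.001,1],[0,0,0,0,-0.003,-0.001,1],[0,0,0,0,-0.003,0,1]]}}

```text
time: 5.4
position: [0.5283, -0.3701, 0.0394]
orientation: [0.0, 0.712, -0.702, 0.0]
force: [-1.2, 0.2, 1.1]
width: 0.004
```

{"fn": "arm_command", "kwargs": {"deltas": [[0,0,0,0,-0.003,0,1],[0,0,0,0,-0.003,0,1],[0,0,0,0,-0.003,0,1],[0,0,0,0,-0.003,0,1],[0,0,0,0,-0.003,0,1]]}}

```text
time: 6.02
position: [0.5433, -0.3698, 0.0393]
orientation: [-0.0, 0.712, -0.702, -0.0]
force: [-0.6, -0.1, 0.2]
width: 0.0
```

```bash
python3 v.py p4
```

```text
6.125 [ 0.54360034 -0.36979734  0.03928839] [-0.40521487 -0.00891439  0.16646395]
```

View pics/p4.png

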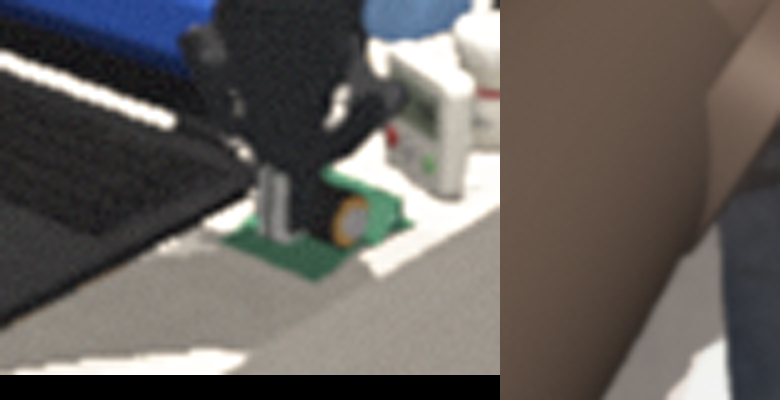

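The roller is close to the crest (end at about (305,193)) and square. A slow push takes it over.

{"fn": "arm_command", "kwargs": {"deltas": [[0,0,0,0,-0.002,0,1],[0,0,0,0,-0.002,0,1],[0,0,0,0,-0.002,0,1],[0,0,0,0,-0.002,0,1],[0,0,0,0,-0.002,0,1]]}}

```text
time: 6.75
position: [0.5535, -0.3696, 0.0393]
orientation: [-0.0, 0.712, -0.702, 0.0]
force: [0.2, -0.0, 0.7]
width: -0.004
```

{"fn": "arm_command", "kwargs": {"deltas": [[0,0,0,0,-0.001,0,1],[0,0,0,0,-0.001,0,1],[0,0,0,0,-0.001,0,1],[0,0,0,0,-0.001,0,1],[0,0,0,0,-0.001,0,1]]}}

```text
time: 7.38
position: [0.5582, -0.3696, 0.0393]
orientation: [-0.0, 0.712, -0.702, -0.0]
force: [-0.1, -0.2, -0.2]
width: 0.0
```

```bash
python3 v.py p5
```

```text
7.475 [ 0.55822305 -0.36960186  0.03930988] [0.01598862 0.78079366 0.13778086]
```

View pics/p5.png

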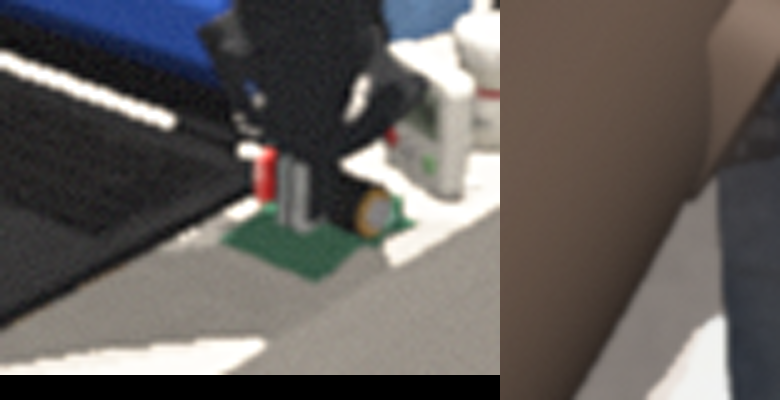

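The roller appears to have dropped into the V: its end is at about (310,192) and the push force is zero. I'll back off and lift clear, then check it and the joint margins.

{"fn": "arm_command", "kwargs": {"deltas": [[0,0,0,0,0.005,0,1],[0,0,0,0,0.015,-0.005,1],[0,0,0,0,0.03,-0.03,1],[0,0,0,0.03,0.03,-0.03,1],[0,0,0,0.05,0.03,-0.02,1]]}}

```text
time: 8.1
position: [0.4481, -0.451, 0.1268]
orientation: [-0.0, 0.713, -0.701, 0.001]
force: [1.0, -0.6, -0.1]
width: -0.001
```

{"fn": "arm_command", "kwargs": {"deltas": [[0,0,10,0.05,0.03,0,1],[0,0,10,0,0,0,1],[0,0,10,0,0,0,1],[0,0,10,0,0,0,1],[0,0,0,0,0,0,1]]}}

```text
time: 8.72
position: [0.4191, -0.5015, 0.1247]
orientation: [-0.0, -0.43, 0.903, -0.0]
force: [0.9, -0.4, 0.3]
width: -0.002
```

```bash
python3 v.py p6; python3 -c "
from h import *
print(env.sense()['q'])"
```

```text
8.825 [ 0.41943695 -0.50144882  0.12457949] [ 0.45979723 -0.10345866 -0.15836896]
[-8.74192456e-01  3.94015823e-01  2.62262156e-02  1.20295384e+00
 -6.92391594e-05  2.94843125e+00]
```

View pics/p6.png

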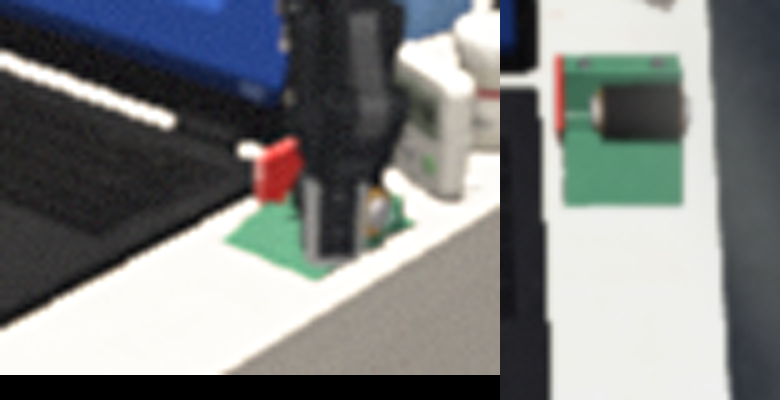

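Top view: the roller lies parallel in the V (crop x 595–689, y 85–138), about 30 crop px short of the red stop. Joint 6 is near its limit, so I'll turn the tool the other way round. I'll measure the roller at the same time.

```bash
python3 - <<'E'
from h import *
import pickle
np.set_printoptions(precision=4,suppress=True)
C=pickle.load(open("p6.pkl","rb"));T,S=C["top"],C["side"]
tc=lambda x,y:((x-500+.5)/4-.5+230,(y+.5)/4-.5+125)
for n,p,z in [("C",(643,111.5),.0208),("coreL",(594,111),.0208),("coreR",(690,111),.0208),("stopface",(563,95),.03),("stopfacelow",(565,113),.006)]: print(n,onz(T,*tc(*p),z))
print(two(T,tc(690,111),S,((380.5)/5-.5+235,(211.5)/5-.5+150)))
E
```

```text
C [ 0.5869 -0.3696  0.0208]
coreL [ 0.5868 -0.3438  0.0208]
coreR [ 0.5874 -0.3943  0.0208]
stopface [ 0.593  -0.3274  0.03  ]
stopfacelow [ 0.589  -0.3287  0.006 ]
(array([ 0.5867, -0.394 ,  0.0235]), np.float64(0.00017064806035000648))
```

{"fn": "arm_command", "kwargs": {"deltas": [[0,0,-10,0,0,0,1],[0,0,-10,0,0,0,1],[0,0,-10,0,0,0,1],[0,0,-10,0,0,0,1],[0,0,-10,0,0,0,1]]}}

```text
time: 9.45
position: [0.4198, -0.5014, 0.1244]
orientation: [0.0, 0.773, -0.634, -0.0]
force: [-0.3, -0.9, -0.7]
width: -0.003
```

{"fn": "arm_command", "kwargs": {"deltas": [[0,0,-10,0,0,0,1],[0,0,-10,0,0,0,1],[0,0,-10,0,0,0,1],[0,0,-10,0,0,0,1],[0,0,-10,0,0,0,1]]}}

```text
time: 10.07
position: [0.4198, -0.5014, 0.1244]
orientation: [0.0, 0.969, -0.248, -0.0]
force: [0.7, 1.3, -0.5]
width: -0.002
```

{"fn": "arm_command", "kwargs": {"deltas": [[0,0,-10,0,0,0,1],[0,0,-10,0,0,0,1],[0,0,-9.8,0,0,0,1],[0,0,0,0,0,0,1],[0,0,0,0,0,0,1]]}}

```text
time: 10.7
position: [0.42, -0.5015, 0.1244]
orientation: [0.0, 1.0, 0.005, 0.0]
force: [-0.8, -0.3, -0.5]
width: -0.0
```

{"fn": "arm_command", "kwargs": {"deltas": [[0,0,0,0.04,-0.01,0,1],[0,0,0,0.041,-0.01,0,1],[0,0,0,0.041,-0.012,0,1],[0,0,0,0.041,-0.012,0.02,1],[0,0,0,0,-0.012,0.02,1]]}}

```text
time: 11.32
position: [0.5853, -0.4428, 0.083]
orientation: [0.0, 1.0, 0.006, 0.0]
force: [-0.4, -0.3, -0.4]
width: 0.006
```

{"fn": "arm_command", "kwargs": {"deltas": [[0,0,0,0,0,0.02,1],[0,0,0,0,0,0.015,1],[0,0,0,0,-0.004,0.011,1],[0,0,0,0,-0.004,0,1],[0,0,0,0,0,0,1]]}}

```text
time: 11.95
position: [0.5825, -0.4358, 0.0392]
orientation: [0.0, 1.0, 0.005, 0.0]
force: [-0.1, 0.0, -0.1]
width: -0.001
```

```bash
python3 v.py p7
```

```text
12.05 [ 0.58269382 -0.43616246  0.03939389] [ 0.08355687 -0.44061965  0.5692153 ]
```

View pics/p7.png

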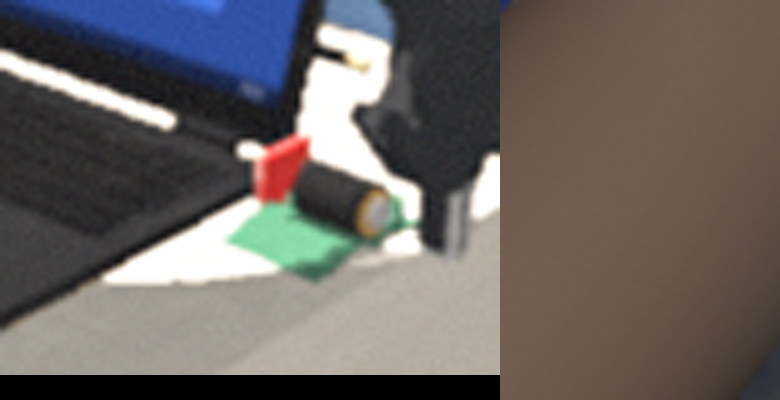

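Side view: the shut fingers stand just off the roller's open end (fingertip near (324,200), roller end near (309,192)), with nothing else in the way. I'll approach, then slide it gently.

{"fn": "arm_command", "kwargs": {"deltas": [[0,0,0,0,-0.007,0,1],[0,0,0,0,-0.007,0,1],[0,0,0,0,-0.006,0,1],[0,0,0,0,-0.005,0,1],[0,0,0,0,-0.002,0,1]]}}

```text
time: 12.68
position: [0.582, -0.4084, 0.0383]
orientation: [0.0, 1.0, 0.006, -0.0]
force: [0.1, -0.2, 0.4]
width: -0.002
```

{"fn": "arm_command", "kwargs": {"deltas": [[0,0,0,0,-0.002,0,1],[0,0,0,0,-0.002,0,1],[0,0,0,0,-0.002,0,1],[0,0,0,0,-0.002,0,1],[0,0,0,0,-0.002,0,1]]}}

```text
time: 13.3
position: [0.5819, -0.3988, 0.0383]
orientation: [0.0, 1.0, 0.005, -0.0]
force: [-0.7, -0.2, 0.8]
width: -0.003
```

```bash
python3 v.py p8
```

```text
13.4 [ 0.58191704 -0.39854001  0.03830058] [-0.35886957 -0.23375417 -0.82352255]
```

View pics/p8.png

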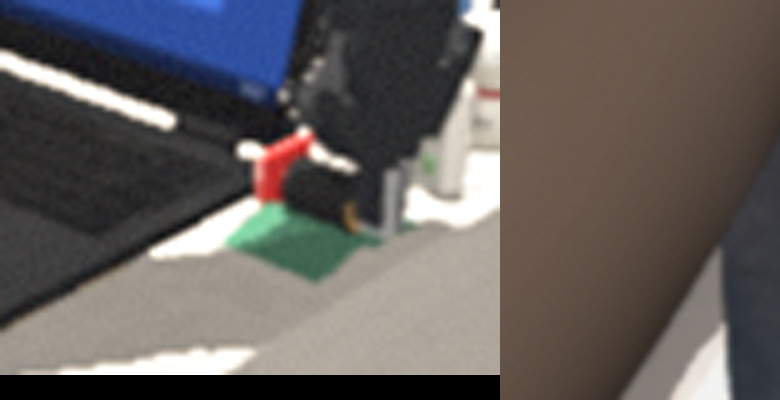

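The roller is sliding straight; its near end is at about (305,193) and it has closed most of the gap to the stop. Now 1 mm steps, watching the force.

{"fn": "arm_command", "kwargs": {"deltas": [[0,0,0,0,-0.001,0,1],[0,0,0,0,-0.001,0,1],[0,0,0,0,-0.001,0,1],[0,0,0,0,-0.001,0,1],[0,0,0,0,0,0,1]]}}

```text
time: 14.02
position: [0.5819, -0.3947, 0.0383]
orientation: [-0.0, 1.0, 0.005, -0.0]
force: [-0.8, -0.1, -0.4]
width: 0.002
```

{"fn": "arm_command", "kwargs": {"deltas": [[0,0,0,0,-0.0005,0,1],[0,0,0,0,-0.0005,0,1],[0,0,0,0,-0.0005,0,1],[0,0,0,0,0,0,1],[0,0,0,0,0,0,1]]}}

```text
time: 14.65
position: [0.5819, -0.3933, 0.0383]
orientation: [-0.0, 1.0, 0.005, 0.0]
force: [-0.1, -0.4, -0.1]
width: -0.005
```

{"fn": "arm_command", "kwargs": {"deltas": [[0,0,0,0,-0.0005,0,1],[0,0,0,0,-0.0005,0,1],[0,0,0,0,-0.0003,0,1],[0,0,0,0,0,0,1],[0,0,0,0,0,0,1]]}}

```text
time: 15.28
position: [0.5818, -0.392, 0.0383]
orientation: [-0.0, 1.0, 0.005, -0.0]
force: [-0.1, -0.2, -0.5]
width: -0.003
```

```bash
python3 - <<'E'
from h import *
c=[]
for i in range(4): shot("side"); c.append(env.sense()["force"])
print(np.mean(c,0),env.sense()["tau"])
E
```

```text
[-0.09417401 -0.04112711  0.02297037] [ 1.12079931e-01 -6.65190554e+01  3.35227132e+01  9.73852730e-03
  4.70770150e-02  1.05099778e-03]
```

{"fn": "arm_command", "kwargs": {"deltas": [[0,0,0,0,-0.0005,0,1],[0,0,0,0,-0.0005,0,1],[0,0,0,0,0,0,1],[0,0,0,0,0,0,1],[0,0,0,0,0,0,1]]}}

```text
time: 16.1
position: [0.5818, -0.391, 0.0383]
orientation: [-0.0, 1.0, 0.005, -0.0]
force: [-0.5, -0.7, -0.2]
width: -0.001
```

{"fn": "arm_command", "kwargs": {"deltas": [[0,0,0,0,-0.0005,0,1],[0,0,0,0,-0.0005,0,1],[0,0,0,0,0,0,1],[0,0,0,0,0,0,1],[0,0,0,0,0,0,1]]}}

```text
time: 16.73
position: [0.5818, -0.3908, 0.0385]
orientation: [0.001, 1.0, 0.005, 0.0]
force: [-0.6, -5.4, -0.7]
width: 0.001
```

```bash
python3 v.py p9
```

```text
16.825 [ 0.58180758 -0.39077553  0.03846314] [-1.18202309 -5.10150753 -0.37809543]
```

View pics/p9.png

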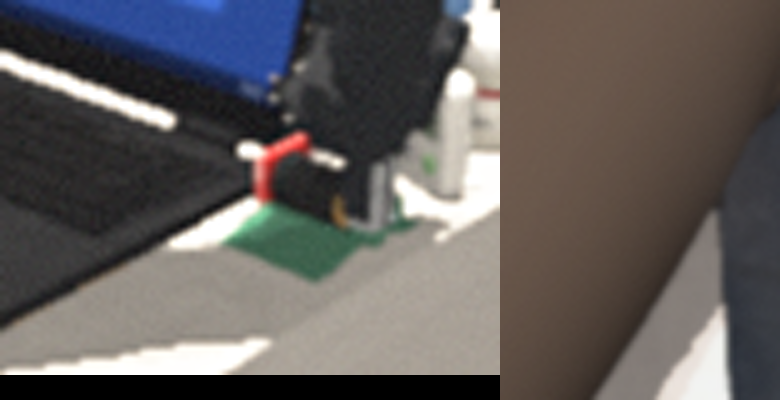

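Force rose to 5 N while the tool stalled at y=-0.3908, so the roller is against the stop. The picture agrees: its far end meets the red plate. I'll withdraw straight back, lift and check.

{"fn": "arm_command", "kwargs": {"deltas": [[0,0,0,0,0.001,0,1],[0,0,0,0,0.004,0,1],[0,0,0,0,0.015,0,1],[0,0,0,0,0.03,0,1],[0,0,0,-0.02,0.03,-0.03,1]]}}

```text
time: 17.45
position: [0.5621, -0.4701, 0.0653]
orientation: [-0.002, 1.0, 0.006, -0.002]
force: [0.5, -0.1, 0.1]
width: -0.0
```

{"fn": "arm_command", "kwargs": {"deltas": [[0,0,0,-0.04,0.02,-0.03,1],[0,0,0,-0.05,0,-0.03,1],[0,0,0,-0.05,0,-0.02,1],[0,0,0,-0.04,0,0,1],[0,0,0,0,0,0,1]]}}

```text
time: 18.08
position: [0.3804, -0.493, 0.1493]
orientation: [0.0, 1.0, 0.004, 0.0]
force: [0.3, -0.5, 0.3]
width: -0.006
```

```bash
python3 v.py p10
```

```text
18.175 [ 0.38277081 -0.49283864  0.14854007] [0.51354152 0.17717443 0.55156112]
```

No more pictures can be viewed, so I'll check numerically.

```bash
python3 - <<'E'
from h import *
import pickle
np.set_printoptions(precision=4,suppress=True)
t0=pickle.load(open("c0.pkl","rb"))["top"];b=pickle.load(open("p6.pkl","rb"))["top"];T=pickle.load(open("p10.pkl","rb"))["top"]
for n,c in(("before slide",b),("now",T)):
    g=c["image"][130:182,243:285].astype(int);m=((g.sum(2)<230)&(abs(g[...,0]-g[...,1])<25)).astype(np.uint8)
    q=max(cv2.findContours(m,0,1)[0],key=cv2.contourArea);x,y,w,h=cv2.boundingRect(q)
    u,v=243+x+(w-1)/2,130+y+(h-1)/2
    print(n,(243+x,130+y,w,h),onz(c,u,v,.0208),"intensity row",c["image"][153,243:285].sum(1).tolist())
for c in(b,T): 
    g=c["image"][130:182,240:285].astype(int);print("red cols",np.unique(np.where((g[...,0]>g[...,1]+60))[1]+240))
d=np.abs(t0["image"].astype(int)-T["image"]).max(2)
for n,(r0,r1,c0,c1) in dict(timer=(95,128,240,280),pot=(60,95,240,280),usb=(298,316,240,275),cass=(283,310,208,238),laptop=(75,255,60,243),cradleramp=(165,180,244,278)).items(): print(n,(d[r0:r1,c0:c1]>60).sum())
E
```

```text
before slide (254, 145, 21, 15) [ 0.5879 -0.3667  0.0208] intensity row [571, 436, 341, 364, 395, 384, 374, 374, 371, 398, 488, 484, 332, 178, 130, 129, 135, 137, 143, 146, 150, 154, 159, 167, 170, 176, 185, 189, 195, 201, 207, 230, 327, 471, 576, 664, 688, 689, 688, 656, 470, 303]
now (246, 145, 23, 15) [ 0.5877 -0.352   0.0208] intensity row [573, 442, 399, 464, 418, 268, 154, 119, 123, 125, 128, 128, 126, 132, 134, 136, 136, 140, 143, 145, 146, 157, 159, 169, 223, 365, 477, 443, 376, 362, 382, 433, 556, 663, 691, 693, 693, 690, 688, 656, 471, 302]
red cols [244 245]
red cols [244 245]
timer 0
pot 0
usb 444
cass 3
laptop 0
cradleramp 0
```

```bash
python3 - <<'E'
from h import *
import pickle
a=pickle.load(open("c0.pkl","rb"));b=pickle.load(open("p10.pkl","rb"))
d=np.abs(a["side"]["image"].astype(int)-b["side"]["image"]).max(2)
for n,(r0,r1,c0,c1) in dict(usb=(233,254,182,212),cass=(220,236,172,202),timer=(160,190,310,332)).items(): print(n,(d[r0:r1,c0:c1]>60).sum(),d[r0:r1,c0:c1].max())
print(b["top"]["image"][300:316:5,242:275:6].tolist())
print(env.sense()["time"])
E
```

```text
usb 286 121
cass 0 37
timer 0 35
[[[231, 223, 217], [155, 147, 141], [131, 124, 120], [129, 122, 117], [132, 126, 120], [132, 125, 121]], [[153, 145, 139], [15, 13, 14], [15, 13, 15], [14, 13, 13], [126, 119, 114], [132, 126, 121]], [[130, 123, 119], [32, 31, 30], [36, 34, 33], [54, 50, 49], [129, 122, 117], [134, 127, 122]], [[130, 124, 119], [129, 122, 118], [130, 123, 118], [132, 125, 120], [131, 124, 120], [54, 48, 44]]]
18.175
```

The USB change is only the arm's shadow; the stick's dark pixels are where they were. Handing in.

```bash
python3 -c "
from h import *
print(env.finish_job())"
```

```text
the job is handed in; nothing more can be done
None
```

The roller is seated in the V groove of the green cradle and rests against the red end stop. I handed the job in at about 18 s of the 51 s allowed.

With the fingers shut, I pushed the roller from behind along the bench, up the ramp and over the crest into the groove. I then turned the tool and slid the roller by its end in small steps. At the stop the tool stalled with about 5 N on it, so I withdrew and moved clear.

**Roller position:** the last top image shows its steel end right beside the red plate. It moved about 15 mm along the groove, against roughly 13 mm expected; pixel and calibration error is about 2 mm.

**Force:** the readings I took never went above about 5.4 N.

**Other objects:** the timer, pot, cassette, laptop and cradle show no meaningful change from the first images. The USB stick's area did change in brightness. I put that down to the arm's shadow, since the stick's dark pixels are still in place.

**Not viewed by eye:** I had used up the 12 pictures, so the final state was checked from pixel values only.

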